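# Jack up the front of an orbital shaker and hold it up

## Robot

A 6-joint arm with a two-finger parallel gripper is mounted at the origin on the work surface. World frame = base frame: x ahead of the robot, y to its left, z up, the work surface at z = 0. Lengths are in m, angles in degrees, forces in N, time in s.
With the tool pointing down it reaches from about 0.35 to 0.875 m from the base axis. Payload 4.2 kg.
Tool frame: the origin (TCP) lies midway between the tips of the shut fingers; the grasp point (between the pads) lies 19 mm behind it; z points along the fingers, y is the direction in which the jaws open and shut (so a half turn about z gives the same grasp; the last joint's range is limited). The gripper opens to 87 mm and grips with 3 to 60 N. Pads are 19 mm wide; open, the fingers measure 117 mm over their backs; the gripper's body (75 mm by 190 mm) begins 51 mm behind the grasp point.
Start: joints at [-60.642, 22.042, 0.453, 0, -68.411, -14.817], TCP at [0.157, -0.605, 0.223] pointing down, gripper open.
Joint ranges: [-179.83, 179.83], [-69.29, 118.12], [-61.27, 80.66], [-181.25, 117.63], [-171.15, -9.14], [-177.46, 177.46]. Speed limits (degrees/s): [159.86, 159.86, 180, 180, 180, 180].

## Interface

Orientations are given as a 3x3 rotation matrix whose columns are the frame's x, y, z axes.
In Python, from station import sense, capture, get_calibration, finish_job, spot_in, spot_point gives the robot as it stands.
- The arm moves only by the shell command python3 -m inch 'ROWS'. ROWS is JSON, a list of rows, each an object with "fingers": the finger opening in cm, from 0 to 8.7; "delta_pos": the shift along the tool's x, y, z in cm, a list of three; "spin": the turn about the tool's z in degrees. In form: [{"fingers": fingers, "delta_pos": [dx, dy, dz], "spin": spin}, ...]. A call has 1 to 20 rows; each row is the pose to reach, as a shift and turn from the pose commanded when the call began, along the tool's axes at that moment; what a row does not reach only later rows make up. A row lasts 1/10 s, in which the tool goes at most 50 mm and 8.59 degrees, less where a joint would pass 70% of its speed; a pose out of reach is approached as far as the arm can. A call with a gripper value outside its range is refused whole. The fingers move at their own pace and stop on an object; the grip force is fixed at half the most. Time passes only in rows, so rows that repeat a pose let the fingers close. It gives the time, the measured TCP pose, the force and the opening at its end, in the units of the state.
- sense(): the state, without advancing time (a new reading comes with each control period).
- capture(name): name is "side" or "top" or "wrist"; returns the picture (480x640x3 uint8, red, green, blue); there is no depth.
- get_calibration(name): a dict with "K" (3x3 intrinsics, pixels), "T" (4x4, takes a point from camera to world coordinates). Camera axes: x right, y up, looking along -z (the intrinsics and any distortion apply to the point x, -y, -z); pixel columns grow to the right and rows downward; lengths in m; the calibration is good to about 2 mm. The wrist camera is an equidistant fisheye: a pixel r from the principal point sees the ray r / f radians off the axis. A picture is of the moment at which its call begins: read the wrist's pose just before it. get_calibration takes no time and is no camera call; for the wrist camera it gives the pose at the moment of the call.
- finish_job(): hands the job in, once; it reports no verdict.
Trained networks look in the newest picture that a camera, given by its name, has taken for a name from the list of things; names that differ only in an ending like _2 or _b are one class to them, and where a whole thing is asked for, a point or a joint stands for the part that bears it (a point fixed in the world has none). Each returns a list of dicts, best first, with "conf" (0 to 1); they miss things now and then, are a little off and sometimes report something else, mostly with a low value. They report only what shows in the picture. A call takes as long as a camera call.
- spot_in(camera, target): "extent" ([left, top, right, bottom] as shares, 0 to 1, of the picture: columns of its width, rows of its height, round what is visible of it).
- spot_point(camera, target): "location" ([column, row] as shares, 0 to 1, of the picture: columns of its width, rows of its height: a listed point, or the origin of a listed thing).
The state is a dict: "time_s": time; "joints": joint angles; "joint_velocities": joint speeds; "effort": joint torques, N m; "tcp_pos": TCP position; "ee_rot": TCP orientation; "wrist_force": force on the tool from outside, world axes, zero at the start; "moment": the same for the moment, N m; "gripper_width": opening from 0.0 (shut) to 1.0 (fully open).
Only numpy, scipy, OpenCV 4.12 (cv2) and the standard library are available. Lean on these libraries where they do the work, as an engineer would, in place of code of your own. Each camera call takes 0.05 s, during which the arm holds its last target.

## Task

I need to change the two front feet of the orbital shaker: carry the red lever jack over, stand it flat on the bench with its round saddle centred under the yellow-marked lug on the shaker's front, and let go of it. Then pump its handle until both front feet of the shaker are about 1 cm clear of the bench, and finish with the handle pushed right down to its stop and held there, still pressing, because the load sinks slowly whenever the handle is up. Let the jack do all the lifting, do not shove the shaker along, and leave everything else on the bench where it is.

Things in the scene. Friction and masses are not known exactly. Their poses are not given: they have to be found in the camera images.
- shaker: White orbital shaker, 3.6 kg (varies 15 %), free on 4 black rubber feet: housing 250 deep x 260 wide, 28 to 98 mm above the bench, platform with clamps up to 160, two small flasks at its back up to 218. Origin on the bench straight under the lift lug's middle; +x level, from the lug back into the machine (front face 22 mm behind the lug's middle, back 272 mm), z up.
- lug (a point): Middle of the lift lug's underside, 51 mm above the bench at the start. The lug: dark steel plate 50 wide, 6 thick, 42 out from the middle of the shaker's front (its edge 20 in front of this point), with a 26 mm yellow spot with black centre on top, right above this point, and a yellow front edge. Rises 1.3 mm per mm of front foot rise.
- foot_left (a point): Middle of the underside of one front foot (black rubber, 32 across), on the bench at the start.
- foot_right (a point): The same point of the other front foot.
- rear (a point): Point on the bench midway between the two rear feet, on which the shaker tips as its front rises.
- jack: Red lever jack with steel toe, 0.93 kg in all, loose. Origin on its underside under the column's middle; +x points to the saddle, -x to the handle, z up. Base plate 10 thick, 74 wide, from 136 behind to 89 in front. Red column 40 (x) x 36 (y), 10 to 110 mm high: grip it across its 36 mm sides (closing along the jack's y). Steel slide on its front face, handle pinned behind.
- column (a point): Point on the column's axis 85 mm above the jack's underside: a good place to grip the jack for carrying (near its centre of mass in plan).
- saddle (a point): Middle of the top of the round saddle (28 across, dark steel), 70 mm in front of the column's axis, at the end of the steel toe; 38 mm above the jack's underside when lowered, so it passes under the lug with 13 mm to spare. The toe is 30 wide; the slide on the column begins 37 mm behind this point.
- ram (a joint): Rise of the saddle: 0 lowered (start) to 0.045 m. A full stroke lifts about 10 mm, or 5 mm when the saddle has sunk a notch (ratchet inside, 5 mm teeth, 1 to 2 mm slack); strokes add up. With the handle up, a loaded saddle sinks 1 to 3 mm/s, by at most one notch. The first 13 mm take up the gap; 25 to 31 mm (3 or 4 strokes) lifts the feet about 1 cm; at 45 mm it is at its end.
- handle (a joint): Pump handle angle: 0 up, 0.60 rad fully down at its stop. The bar slopes 0.50 rad up from level at 0, 0.10 rad below level at 0.60. A spring brings it up within a second when let go. Pushing down at the grip takes 3 to 10 N empty, 8 to 16 N while lifting (more the faster), 5 to 9 N to hold it down loaded.
- grip_end (a point): Point on the axis of the handle's black grip, 170 mm from its pin. The pin is 30 mm behind the column's axis, 75 above the jack's underside. The grip is 22 across, from 128 to 206 mm from the pin; its top is 11 mm above its axis. This point is 156 mm above the bench handle up, 58 mm fully down, and moves 20 mm away from the column on the way down.
- spare_foot_a: A spare rubber foot, 32 across and 36 high; to be left alone. Origin at its underside.
- spare_foot_b: The second spare foot, the same; to be left alone. Origin at its underside.
- screwdriver: Screwdriver with a yellow handle, lying; to be left alone. Origin at its underside.
- media_bottle: Amber bottle with a blue cap, 72 across, 165 high; to be left alone. Origin at its underside.
- beaker: Glass beaker, 72 across, 85 high; to be left alone. Origin at its underside.
- petri_stack: Stack of three clear petri dishes, 90 across, 45 high; to be left alone. Origin at its underside.
- timer: White bench timer 60 x 75 x 20; to be left alone. Origin at its underside.
- tube_rack: Blue rack 80 x 200 with capped tubes, 85 high; to be left alone. Origin at its underside.

How it is judged (in metres and radians):
On the way, in this order (a step that is already met when the one before it is completed fails the run):
1. the jack stands on the bench with its lowered saddle under the marked lug, let go (horizontal distance between saddle and lug below 0.015 m and height (world z) of jack below 0.005 m and angle between jack's own z axis and vertical below 0.05 rad and value of joint ram below 0.004 m and contact force between each of the fingers, the arm and jack below 0.3 N), for 0.3 s.
2. pumping has begun to raise the saddle under the lug (horizontal distance between saddle and lug below 0.015 m and height (world z) of jack below 0.005 m and angle between jack's own z axis and vertical below 0.05 rad and value of joint ram above 0.005 m and contact force between each of the fingers, the arm and ram below 0.5 N), for 0.1 s.
3. the saddle carries the shaker's front: both front feet are off the bench (contact force between ram and shaker above 5 N and height (world z) of each of foot_left, foot_right above 0.003 m), for 0.1 s.
At the end, for the whole second after the job is handed in: Jack flat on the bench, saddle within 15 mm of the lug's mark; both front feet 7 to 25 mm up, carried by the saddle; robot pressing the handle (over 1.5 N) at its stop (over 0.52 rad), touching neither ram nor shaker; shaker at rest, rear feet moved under 25 mm (horizontal distance between saddle and lug below 0.015 m and height (world z) of jack below 0.005 m and angle between jack's own z axis and vertical below 0.05 rad and height (world z) of foot_left between 0.007 and 0.025 m and height (world z) of foot_right between 0.007 and 0.025 m and value of joint handle above 0.52 rad and contact force between any of the fingers, the arm and handle above 1.5 N and contact force between ram and shaker above 5 N and contact force between each of the fingers, the arm and ram below 0.5 N and contact force between each of the fingers, the arm and shaker below 0.5 N and distance of rear from where it was at the start of the episode below 0.025 m and linear speed of shaker below 0.02 m/s); the arm keeps its last pose, push and grip.
It fails at once if something else on the bench is moved (3 cm) (distance of any of spare_foot_a, spare_foot_b, screwdriver, media_bottle, beaker, petri_stack, timer, tube_rack from where it was at the start of the episode above 0.03 m).
It fails at once if the shaker is shoved along the bench (distance of rear from where it was at the start of the episode above 0.03 m).
It fails at once if the robot itself pushes hard on the shaker or lifts it (contact force between any of the arm, the fingers and shaker above 12 N).
It fails at once if the jack is tipped over (angle between jack's own z axis and vertical above 0.6 rad).
It also fails if it takes over 72 s, if anything falls off the work surface, if the arm or the gripper's body presses on something with over 40 N, if the wrist force passes 120 N, or if a joint passes its speed limit or range.

## Working session

There is one attempt and no reset: what is moved stays moved. The work goes in short steps, Python scripts to look and compute and a shell command to move; the robot and the scene stay as the last step left them, time stands still between calls to the robot, and variables do not carry over. Pictures are saved under pics/ and viewed, and the job is handed in when it is done.

```bash
ls; mkdir -p pics; python3 - <<'E'
from station import *
import cv2,json
s=sense();print(s)
for n in ['side','top','wrist']:
    im=capture(n);cv2.imwrite(f'pics/{n}0.png',im[:,:,::-1])
    c=get_calibration(n);print(n,c['K'],c['T'])
    for t in ['saddle','column','lug','grip_end','foot_left','foot_right','jack','shaker']:
        r=spot_point(n,t)
        print(t,[([round(r_['location'][0]*640,1),round(r_['location'][1]*480,1)],round(r_['conf'],2)) for r_ in r[:2]])
E
```

```text
pics
{'time_s': 0.0, 'joints': array([-6.06418262e+01,  2.20891960e+01,  3.80538572e-01, -2.85690108e-02,
       -6.84102775e+01, -1.48174033e+01]), 'joint_velocities': array([-0.09602166,  0.03474557,  0.09088778, -0.02353809, -0.03913017,
       -0.04152091]), 'effort': array([-4.37283888e-04, -3.90665066e+01,  1.87400472e+01,  4.21997800e+00,
        1.08925844e-02, -2.03094510e-04]), 'tcp_pos': array([ 0.15679638, -0.60439891,  0.22148236]), 'ee_rot': array([[-9.68015373e-01, -2.50890137e-01, -6.13582493e-04],
       [-2.50890873e-01,  9.68013235e-01,  2.03648444e-03],
       [ 8.30221131e-05,  2.12529049e-03, -9.99997738e-01]]), 'wrist_force': array([-0.03031014, -0.30200391,  0.28464555]), 'moment': array([-0.0435552 ,  0.00346565,  0.02928084]), 'gripper_width': 1.001160985039065}
side [[602.52616197   0.         314.61904116]
 [  0.         602.52616197 238.57329929]
 [  0.           0.           1.        ]] [[ 0.9497111   0.1986174  -0.24207429  0.18187555]
 [-0.31254337  0.64847936 -0.69411178 -1.00556772]
 [ 0.0191175   0.73486437  0.6779446   1.08066652]
 [ 0.          0
[... 798 characters left out ...]
3.4, 224.0], 0.85), ([418.4, 182.4], 0.21)]
grip_end [([424.2, 275.4], 0.96), ([484.7, 223.2], 0.69)]
foot_left []
foot_right []
jack [([385.3, 225.5], 0.94)]
shaker [([297.7, 227.1], 0.88), ([479.9, 222.4], 0.43)]
wrist [[371.64829954   0.         323.01117046]
 [  0.         371.64829954 232.79202597]
 [  0.           0.           1.        ]] [[-2.50356351e-01 -9.26883841e-01 -2.79657009e-01  7.90274745e-02]
 [ 9.68153504e-01 -2.39475179e-01 -7.30098070e-02 -6.25992308e-01]
 [ 7.00698064e-04 -2.89029382e-01  9.57319970e-01  3.83825382e-01]
 [ 0.00000000e+00  0.00000000e+00  0.00000000e+00  1.00000000e+00]]
saddle []
column []
lug []
grip_end []
foot_left []
foot_right []
jack []
shaker []
```

View pics/side0.png

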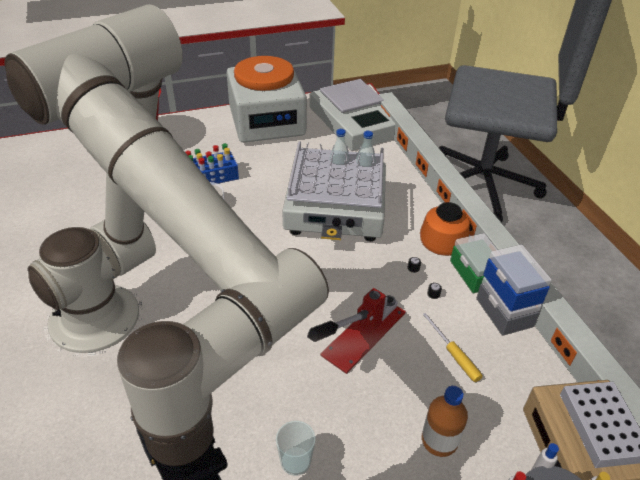

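View pics/top0.png

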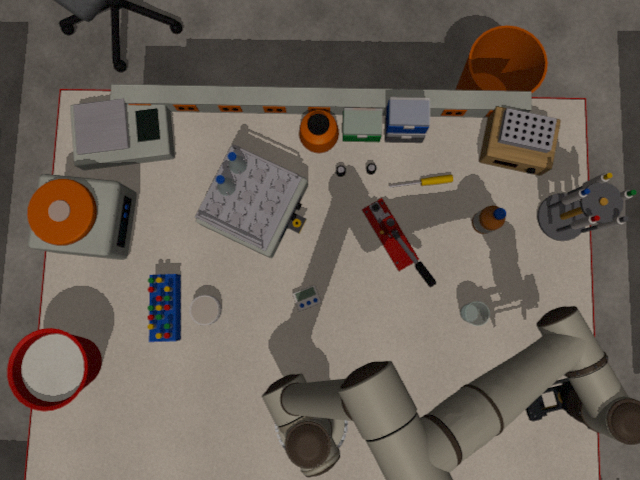

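```bash
cat > h.py <<'E'
import numpy as np
from station import *
def proj(n,P,c=None):
    c=c or get_calibration(n);T=np.array(c['T']);K=np.array(c['K'])
    p=np.linalg.inv(T)@np.append(P,1);x,y,z=p[0],-p[1],-p[2]
    if n=='wrist':
        r=np.hypot(x,y);th=np.arctan2(r,z);x,y,z=x/r*th,y/r*th,1
    return np.array([K[0,0]*x/z+K[0,2],K[1,1]*y/z+K[1,2]])
def ray(n,u,v,c=None):
    c=c or get_calibration(n);T=np.array(c['T']);K=np.array(c['K'])
    a=(u-K[0,2])/K[0,0];b=(v-K[1,2])/K[1,1]
    if n=='wrist':
        th=np.hypot(a,b);d=np.array([a/th*np.sin(th),-b/th*np.sin(th),-np.cos(th)])
    else: d=np.array([a,-b,-1.])
    return T[:3,3],T[:3,:3]@d
def atz(n,u,v,z,c=None):
    o,d=ray(n,u,v,c);return o+d*(z-o[2])/d[2]
E
python3 - <<'E'
from h import *
for t,z,ts,ss in [('saddle',.038,(373.7,206.7),(390.6,298.4)),('column',.085,(392.5,222.3),(373,300.5)),('lug',.051,(293.4,224),(331.2,234.5)),('grip_end',.156,(424.2,275.4),(320.3,328.7)),('jack',0,(385.3,225.5),(366.4,328)),('shaker',0,(297.7,227.1),(327.9,245.9))]:
    print(t,atz('top',*ts,z).round(4),atz('side',*ss,z).round(4))
E
```

```text
saddle [ 0.6551 -0.181   0.038 ] [ 0.6584 -0.1833  0.038 ]
column [ 0.6001 -0.233   0.085 ] [ 0.5974 -0.2145  0.085 ]
lug [0.5937 0.0629 0.051 ] [0.5946 0.0508 0.051 ]
grip_end [ 0.4411 -0.313   0.156 ] [ 0.4417 -0.3081  0.156 ]
jack [ 0.6036 -0.2214  0.    ] [ 0.5867 -0.2199  0.    ]
shaker [0.5922 0.0529 0.    ] [0.5921 0.0639 0.    ]
```

```bash
python3 - <<'E'
import cv2,numpy as np
t=cv2.imread('pics/top0.png');s=cv2.imread('pics/side0.png')
a=cv2.resize(t[170:290,280:440],None,fx=5,fy=5,interpolation=cv2.INTER_CUBIC)
b=cv2.resize(s[180:360,270:430],None,fx=3.3,fy=3.3,interpolation=cv2.INTER_CUBIC)
cv2.imwrite('pics/tc.png',a);cv2.imwrite('pics/sc.png',b)
for n,im,(u,v) in [('top',t,(296,222)),('side',s,(332,234))]:
    sub=im[v-14:v+14,u-14:u+14].astype(int)
    m=(sub[...,2]>130)&(sub[...,1]>90)&(sub[...,0]<70)
    ys,xs=np.nonzero(m);print(n,xs.mean()+u-14,ys.mean()+v-14,sorted(zip(xs+u-14,ys+v-14)))
E
```

```text
top 296.35 222.3 [(np.int64(294), np.int64(221)), (np.int64(294), np.int64(222)), (np.int64(294), np.int64(223)), (np.int64(294), np.int64(224)), (np.int64(294), np.int64(225)), (np.int64(295), np.int64(220)), (np.int64(295), np.int64(221)), (np.int64(295), np.int64(225)), (np.int64(296), np.int64(219)), (np.int64(296), np.int64(220)), (np.int64(296), np.int64(225)), (np.int64(297), np.int64(220)), (np.int64(297), np.int64(225)), (np.int64(298), np.int64(220)), (np.int64(298), np.int64(221)), (np.int64(298), np.int64(225)), (np.int64(299), np.int64(221)), (np.int64(299), np.int64(222)), (np.int64(299), np.int64(223)), (np.int64(299), np.int64(224))]
side 331.4594594594595 234.0810810810811 [(np.int64(321), np.int64(237)), (np.int64(322), np.int64(237)), (np.int64(323), np.int64(237)), (np.int64(324), np.int64(237)), (np.int64(325), np.int64(237)), (np.int64(326), np.int64(237)), (np.int64(327), np.int64(230)), (np.int64(327), np.int64(231)), (np.int64(327), np.int64(232)), (np.int64(327), np.int64(233)), (np.int64(327), np.int64(238)), (np.int64(328), np.int64(230)), (np.int64(328), 
[... 1267 characters left out ...]
.int64(334), np.int64(232)), (np.int64(334), np.int64(233)), (np.int64(334), np.int64(234)), (np.int64(334), np.int64(238)), (np.int64(334), np.int64(239)), (np.int64(335), np.int64(230)), (np.int64(335), np.int64(231)), (np.int64(335), np.int64(232)), (np.int64(335), np.int64(233)), (np.int64(335), np.int64(234)), (np.int64(335), np.int64(238)), (np.int64(335), np.int64(239)), (np.int64(336), np.int64(231)), (np.int64(336), np.int64(232)), (np.int64(336), np.int64(238)), (np.int64(336), np.int64(239)), (np.int64(337), np.int64(238)), (np.int64(337), np.int64(239)), (np.int64(338), np.int64(238)), (np.int64(338), np.int64(239)), (np.int64(339), np.int64(239)), (np.int64(340), np.int64(239))]
```

View pics/tc.png

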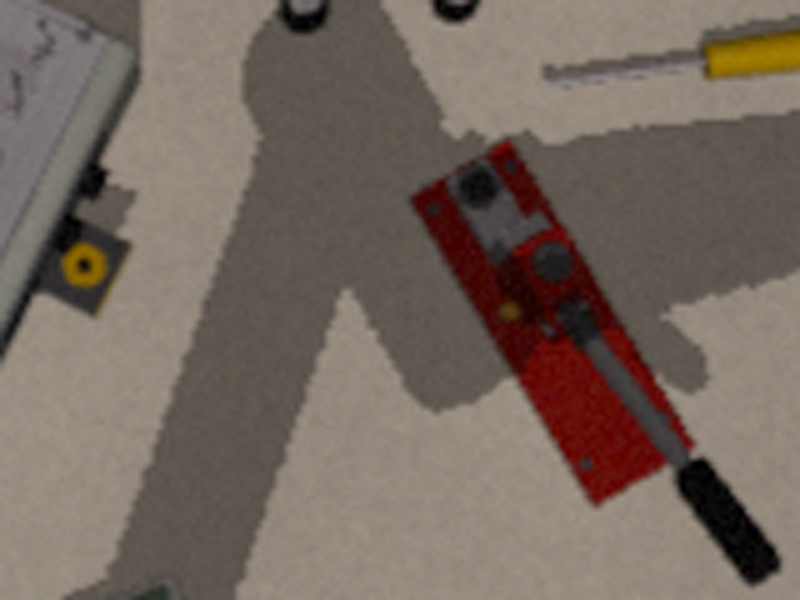

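View pics/sc.png

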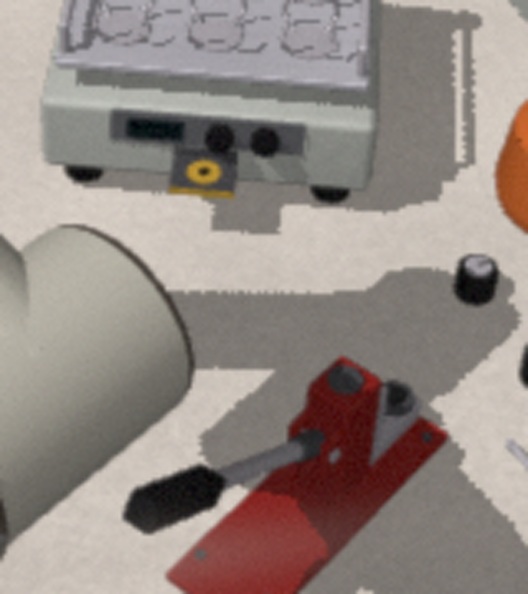

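```bash
python3 - <<'E'
from h import *
T=lambda x,y,z:atz('top',x/5+280-.4,y/5+170-.4,z)
S=lambda x,y,z:atz('side',x/3.3+270-.4,y/3.3+180-.4,z)
def d(a):return np.degrees(np.arctan2(a[1],a[0]))
print('lug',T(84,266,.057),S(204,171,.057))
e=T(130,243,.054)-T(98,316,.054);print('lug edge len',np.linalg.norm(e),'yaw',d(e)+90)
e=S(236,193,.054)-S(169,189,.054);print('side',np.linalg.norm(e),d(e)+90)
e=T(133,60,.098)-T(0,355,.098);print('front',np.linalg.norm(e),d(e)+90)
e=S(374,185,.028)-S(45,160,.028);print('front side',np.linalg.norm(e),d(e)+90)
print('saddle',T(478,187,.038),S(398,397,.038))
c=[T(411,200,.01),T(510,140,.01),T(694,443,.01),T(597,505,.01)]
for i in range(4):
  e=c[i]-c[(i+1)%4];print(np.linalg.norm(e).round(4),d(e).round(1))
f=(c[0]+c[1])/2;r=(c[2]+c[3])/2;print('front mid',f,'rear mid',r,'origin',r+(f-r)*136/225, 'yaw',d(f-r))
u=(f-r)/np.linalg.norm(f-r);print('orig from saddle',T(478,187,.038)-.07*u,S(398,397,.038)-.07*u)
print('col top',T(553,260,.11),S(345,378,.11))
E
```

```text
lug [0.59660174 0.05353291 0.057     ] [0.59660529 0.05547274 0.057     ]
lug edge len 0.04864119888897503 yaw 68.1903359985466
side 0.05124412086689006 67.92275027010533
front 0.19266907180103715 67.76559064008111
front side 0.2610078732061884 66.50414840681037
saddle [ 0.65424085 -0.18562678  0.038     ] [ 0.6557209  -0.18724958  0.038     ]
0.073 122.8
0.2204 31.6
0.0715 -56.2
0.2216 -148.0
front mid [ 0.67032908 -0.17717379  0.01      ] rear mid [ 0.4824153  -0.29352753  0.01      ] origin [ 0.59599874 -0.22319816  0.01      ] yaw 31.765248070035568
orig from saddle [ 0.594726   -0.22247759  0.038     ] [ 0.59620604 -0.22410039  0.038     ]
col top [ 0.59791575 -0.22309806  0.11      ] [ 0.59630426 -0.21812962  0.11      ]
```

```bash
python3 -m inch '[{"fingers":8.7,"delta_pos":[-52.1,26,0],"spin":-17.3},{"fingers":8.7,"delta_pos":[-52.1,26,0],"spin":-17.3},{"fingers":8.7,"delta_pos":[-52.1,26,0],"spin":-17.3},{"fingers":8.7,"delta_pos":[-52.1,26,0],"spin":-17.3},{"fingers":8.7,"delta_pos":[-52.1,26,0],"spin":-17.3},{"fingers":8.7,"delta_pos":[-52.1,26,0],"spin":-17.3},{"fingers":8.7,"delta_pos":[-52.1,26,0],"spin":-17.3},{"fingers":8.7,"delta_pos":[-52.1,26,0],"spin":-17.3},{"fingers":8.7,"delta_pos":[-52.1,26,0],"spin":-17.3},{"fingers":8.7,"delta_pos":[-52.1,26,0],"spin":-17.3},{"fingers":8.7,"delta_pos":[-52.1,26,0],"spin":-17.3},{"fingers":8.7,"delta_pos":[-52.1,26,0],"spin":-17.3},{"fingers":8.7,"delta_pos":[-52.1,26,0],"spin":-17.3},{"fingers":8.7,"delta_pos":[-52.1,26,0],"spin":-17.3},{"fingers":8.7,"delta_pos":[-52.1,26,0],"spin":-17.3},{"fingers":8.7,"delta_pos":[-52.1,26,0],"spin":-17.3}]'
python3 - <<'E'
from h import *
import cv2
s=sense();print(s['time_s'],s['tcp_pos'],s['ee_rot'],s['joints'])
c=get_calibration('wrist');im=capture('wrist');cv2.imwrite('pics/w1.png',im[:,:,::-1])
for n,p in [('saddle',[.655,-.1864,.038]),('coltop',[.596,-.2228,.11]),('lug',[.5966,.0545,.057])]:print(n,proj('wrist',np.array(p),c))
E
```

```text
time_s: 2.95
tcp_pos: [0.5951, -0.2235, 0.2229]
ee_rot: [[-0.85, -0.526, 0.0], [-0.526, 0.85, -0.0], [-0.0, -0.0, -1.0]]
wrist_force: [-1.4, 0.7, -0.3]
gripper_width: 1.003
2.95 [ 0.59510555 -0.22347027  0.22288492] [[-8.50335704e-01 -5.26240593e-01  1.70512054e-04]
 [-5.26240611e-01  8.50335705e-01 -8.57779784e-05]
 [-9.98526338e-05 -1.62670445e-04 -9.99999982e-01]] [-6.02048323e+00  2.30693603e+01  2.09411270e+00  4.13735781e-03
 -6.90145212e+01 -5.22292002e+01]
saddle [323.32509131 276.90174085]
coltop [323.5388243  231.75237527]
lug [524.55189862 338.56357857]
```

View pics/w1.png

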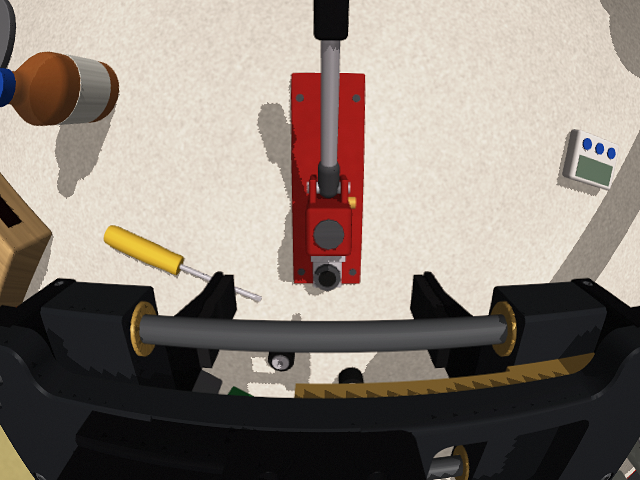

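```bash
python3 -m inch '[{"fingers":8.7,"delta_pos":[0,0.2,4],"spin":0},{"fingers":8.7,"delta_pos":[0,0.2,8],"spin":0},{"fingers":8.7,"delta_pos":[0,0.2,11],"spin":0},{"fingers":8.7,"delta_pos":[0,0.2,13.5],"spin":0},{"fingers":8.7,"delta_pos":[0,0.2,15.5],"spin":0},{"fingers":8.7,"delta_pos":[0,0.2,15.5],"spin":0},{"fingers":8.7,"delta_pos":[0,0.2,15.5],"spin":0},{"fingers":5,"delta_pos":[0,0.2,15.5],"spin":0},{"fingers":4,"delta_pos":[0,0.2,15.5],"spin":0},{"fingers":3,"delta_pos":[0,0.2,15.5],"spin":0},{"fingers":2.5,"delta_pos":[0,0.2,15.5],"spin":0},{"fingers":2.5,"delta_pos":[0,0.2,15.5],"spin":0},{"fingers":2.5,"delta_pos":[0,0.2,15.5],"spin":0},{"fingers":2.5,"delta_pos":[0,0.2,15.5],"spin":0},{"fingers":2.5,"delta_pos":[0,0.2,15.5],"spin":0}]'
```

```text
time_s: 4.5
tcp_pos: [0.5942, -0.22, 0.0674]
ee_rot: [[-0.85, -0.527, -0.002], [-0.527, 0.85, 0.001], [0.001, 0.002, -1.0]]
wrist_force: [-2.1, 3.4, 1.7]
gripper_width: 0.41
```

```bash
python3 -m inch '[{"fingers":2.5,"delta_pos":[0,0,-1],"spin":0},{"fingers":2.5,"delta_pos":[0,0,-2.5],"spin":0},{"fingers":2.5,"delta_pos":[0,0,-4],"spin":0},{"fingers":2.5,"delta_pos":[0,0,-5.5],"spin":0},{"fingers":2.5,"delta_pos":[0,0,-6],"spin":0},{"fingers":2.5,"delta_pos":[0,0,-6],"spin":0},{"fingers":2.5,"delta_pos":[0,0,-6],"spin":0}]'
python3 - <<'E'
from h import *
import cv2
c=get_calibration('wrist');im=capture('wrist');cv2.imwrite('pics/w2.png',im[:,:,::-1])
s=sense();p=s['tcp_pos'];R=s['ee_rot']
print(p,R)
im=capture('side');cv2.imwrite('pics/s2.png',cv2.resize(im[180:400,230:470,::-1],None,fx=2.5,fy=2.5))
E
```

```text
time_s: 5.2
tcp_pos: [0.5938, -0.2205, 0.1259]
ee_rot: [[-0.85, -0.527, -0.003], [-0.527, 0.85, 0.001], [0.002, 0.003, -1.0]]
wrist_force: [-0.2, 0.3, -9.5]
gripper_width: 0.416
[ 0.59374826 -0.22049071  0.12578825] [[-0.84981459 -0.52707166 -0.00325974]
 [-0.52707715  0.84981675  0.00108309]
 [ 0.00219932  0.00263857 -0.9999941 ]]
```

View pics/w2.png

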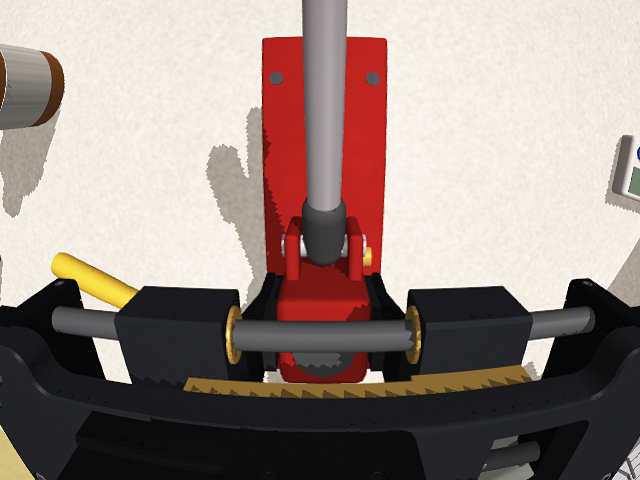

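View pics/s2.png

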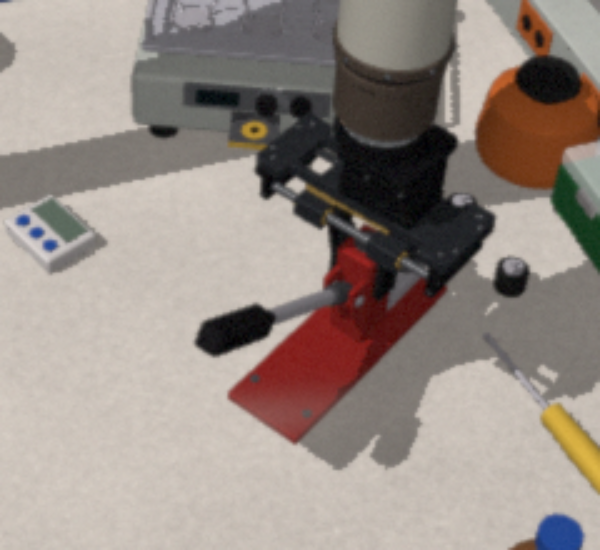

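```bash
cat >> h.py <<'E'
# jack (held, upright) pixel in wrist given tool pose p,R, jack offsets ox (along jack x from tool), oy, pitch, yaw; zb= jack underside z
def tocal(p,R,P):
    return p+R@P
E
python3 - <<'E'
from h import *
from scipy.optimize import least_squares
s=sense();p=s['tcp_pos'];c=get_calibration('wrist')
yaw0=np.arctan2(.527,.85)
zb=p[2]-.0674
obs=[((-.136,-.037,.01),(262.5,38.5)),((-.136,.037,.01),(386,38.5)),((-.02,-.018,.11),(276,291)),((-.02,.018,.11),(371,291)),((-.12,-.028,.01),(276,78)),((-.12,.028,.01),(372.5,78))]
from scipy.spatial.transform import Rotation as Ro
def f(q,mask=4):
    r=[]
    Rj=Ro.from_euler('ZYX',[yaw0+q[2],q[3],q[4]]).as_matrix()
    o=np.array([p[0]+q[0],p[1]+q[1],zb])
    # pivot at column z .085
    o2=o+np.array([0,0,.085])
    for P,uv in obs[:4]:
        Q=np.array(P)*[1,1,1];
        # left of image = -tool y = ? tool y=(-.527,.85)= jack +y
        r+=list(proj('wrist',o2+Rj@(Q-[0,0,.085]),c)-uv)
    return np.array(r)
print(f(np.zeros(5)).round(1).reshape(-1,2))
q=least_squares(f,np.zeros(5));print('dxy mm',q.x[:2]*1e3,'deg',np.degrees(q.x[2:]),q.fun.round(1))
u=np.array([np.cos(yaw0),np.sin(yaw0)]);v=np.array([-u[1],u[0]]);print('along jack x',u@q.x[:2],'y',v@q.x[:2])
E
```

```text
[[-2.6 -4.4]
 [ 0.6 -4.4]
 [-1.7  8.3]
 [ 3.5  8.1]]
dxy mm [-1.46464906 -1.04663926] deg [-0.01368264 -2.43979763  0.50818587] [-0.1  0.2  0.1  0.1 -2.7 -0.   2.8  0.2]
along jack x -0.0017963249201386647 y -0.00011775983607768698
```

```bash
python3 -m inch '[{"fingers":2.5,"delta_pos":[-0.6,2.5,0],"spin":-6},{"fingers":2.5,"delta_pos":[-1.2,5.5,0],"spin":-13},{"fingers":2.5,"delta_pos":[-2,8.5,0],"spin":-20},{"fingers":2.5,"delta_pos":[-2.6,11.5,0],"spin":-27},{"fingers":2.5,"delta_pos":[-3.1,14,0],"spin":-33},{"fingers":2.5,"delta_pos":[-3.35,15.1,0],"spin":-35.7},{"fingers":2.5,"delta_pos":[-3.35,15.1,0],"spin":-35.7},{"fingers":2.5,"delta_pos":[-3.35,15.1,0],"spin":-35.7},{"fingers":2.5,"delta_pos":[-3.35,15.1,0],"spin":-35.7}]'
python3 - <<'E'
from h import *
import cv2
im=capture('side');cv2.imwrite('pics/s3.png',cv2.resize(im[150:370,210:450,::-1],None,fx=2.5,fy=2.5))
im=capture('top');cv2.imwrite('pics/t3.png',cv2.resize(im[160:320,230:430,::-1],None,fx=3.5,fy=3.5))
E
```

```text
time_s: 6.2
tcp_pos: [0.544, -0.0755, 0.1274]
ee_rot: [[-0.383, -0.924, -0.0], [-0.924, 0.383, -0.0], [0.0, -0.0, -1.0]]
wrist_force: [-1.1, -0.2, -9.1]
gripper_width: 0.412
```

View pics/s3.png

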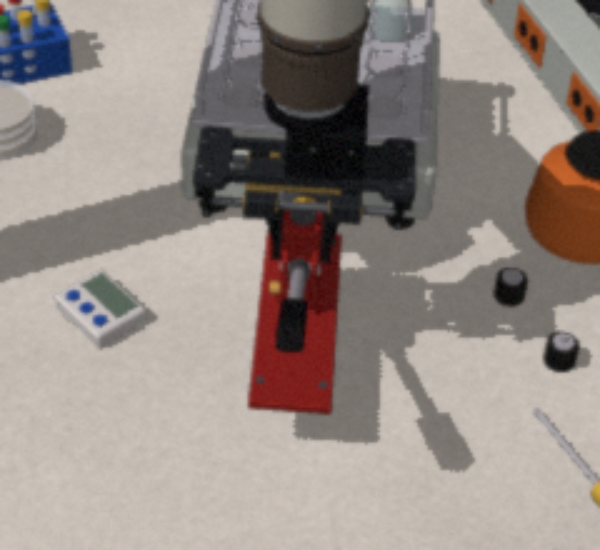

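View pics/t3.png

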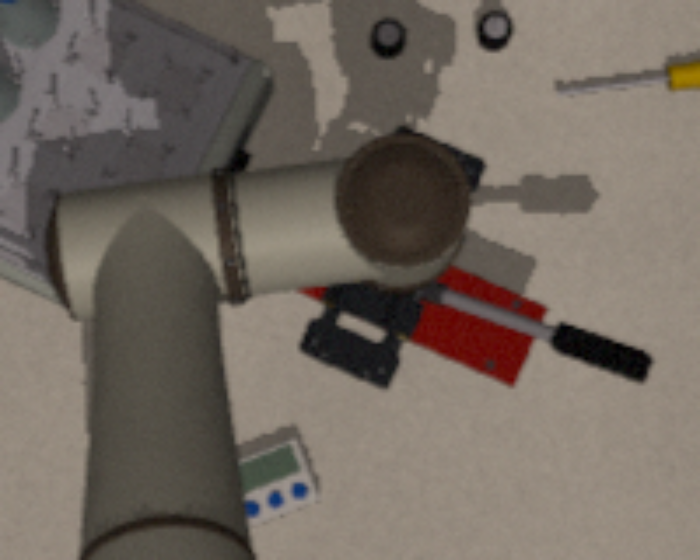

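```bash
python3 -m inch '[{"fingers":2.5,"delta_pos":[0,0,2],"spin":0},{"fingers":2.5,"delta_pos":[0,0,4],"spin":0},{"fingers":2.5,"delta_pos":[0,0,5],"spin":0},{"fingers":2.5,"delta_pos":[0,0,5.6],"spin":0},{"fingers":2.5,"delta_pos":[0,0,5.9],"spin":0},{"fingers":2.5,"delta_pos":[0,0,6.0],"spin":0},{"fingers":2.5,"delta_pos":[0,0,6.1],"spin":0},{"fingers":2.5,"delta_pos":[0,0,6.1],"spin":0},{"fingers":2.5,"delta_pos":[0,0,6.1],"spin":0}]'
```

```text
time_s: 7.2
tcp_pos: [0.5445, -0.0748, 0.0675]
ee_rot: [[-0.382, -0.924, 0.002], [-0.924, 0.382, -0.0], [-0.001, -0.002, -1.0]]
wrist_force: [0.7, 0.8, -5.9]
gripper_width: 0.41
```

```bash
python3 -m inch '[{"fingers":5,"delta_pos":[0,0,0.1],"spin":0},{"fingers":5,"delta_pos":[0,0,0.1],"spin":0},{"fingers":5,"delta_pos":[0,0,0.1],"spin":0},{"fingers":2.5,"delta_pos":[0,0,0.1],"spin":0},{"fingers":2.5,"delta_pos":[0,0,0.1],"spin":0},{"fingers":2.5,"delta_pos":[0,0,0.1],"spin":0},{"fingers":2.5,"delta_pos":[0,0,0.1],"spin":0},{"fingers":2.5,"delta_pos":[0,0,0.1],"spin":0},{"fingers":2.5,"delta_pos":[0,0,-0.4],"spin":0},{"fingers":2.5,"delta_pos":[0,0,-0.4],"spin":0},{"fingers":2.5,"delta_pos":[0,0,-0.4],"spin":0}]'
python3 - <<'E'
from h import *
import cv2
s=sense();print(s['time_s'],s['tcp_pos'])
c=get_calibration('wrist');im=capture('wrist');cv2.imwrite('pics/w4.png',im[:,:,::-1])
p=s['tcp_pos'];u=np.array([.382,.924])
for P in [(-.136,-.037,.01),(-.136,.037,.01),(-.02,-.018,.11),(-.02,.018,.11)]:
  print(proj('wrist',np.array([p[0]+P[0]*u[0]-P[1]*u[1],p[1]+P[0]*u[1]+P[1]*u[0],P[2]+.004]),c).round(1))
im=capture('side');cv2.imwrite('pics/s4.png',cv2.resize(im[150:370,210:450,::-1],None,fx=2.5,fy=2.5))
E
```

```text
time_s: 8.3
tcp_pos: [0.542, -0.0748, 0.0691]
ee_rot: [[-0.383, -0.924, -0.004], [-0.924, 0.383, 0.0], [0.001, 0.004, -1.0]]
wrist_force: [-0.4, -0.4, -9.6]
gripper_width: 0.414
8.3 [ 0.5420355  -0.07475637  0.06912722]
[257.4  33.1]
[385.6  32.9]
[271.3 302.3]
[373.1 302.1]
```

View pics/w4.png

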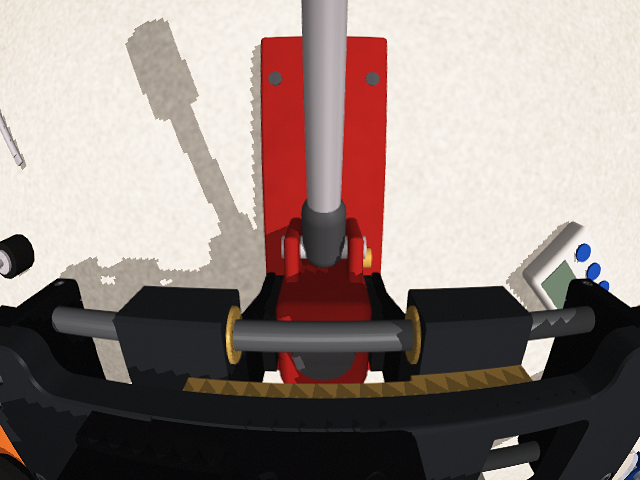

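View pics/s4.png

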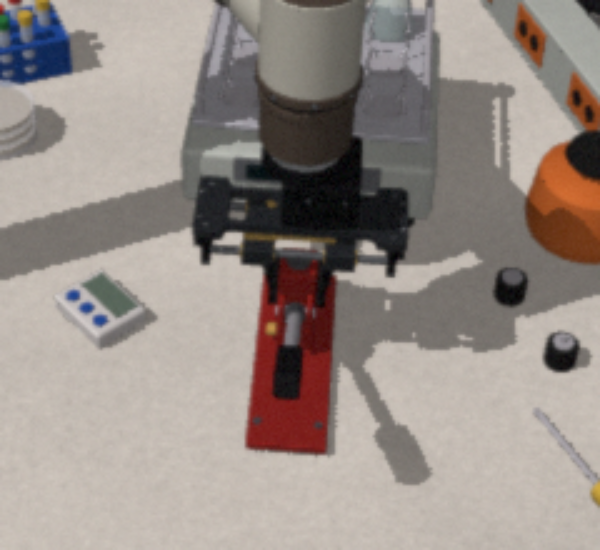

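```bash
python3 -m inch '[{"fingers":2.5,"delta_pos":[-1,0,0],"spin":0},{"fingers":2.5,"delta_pos":[-2,0,0],"spin":0},{"fingers":2.5,"delta_pos":[-3,0,0],"spin":0},{"fingers":2.5,"delta_pos":[-4,0,0],"spin":0},{"fingers":2.5,"delta_pos":[-5,-0.1,0],"spin":0},{"fingers":2.5,"delta_pos":[-6,-0.1,0],"spin":0},{"fingers":2.5,"delta_pos":[-6.5,-0.1,0],"spin":0},{"fingers":2.5,"delta_pos":[-6.9,-0.1,0],"spin":0},{"fingers":2.5,"delta_pos":[-6.9,-0.1,0],"spin":0},{"fingers":2.5,"delta_pos":[-6.9,-0.1,0],"spin":0}]'
python3 - <<'E'
from h import *
import cv2
im=capture('side');cv2.imwrite('pics/s5.png',cv2.resize(im[130:350,210:450,::-1],None,fx=2.5,fy=2.5))
im=capture('top');cv2.imwrite('pics/t5.png',cv2.resize(im[160:320,230:430,::-1],None,fx=3.5,fy=3.5))
c=get_calibration('wrist');im=capture('wrist');cv2.imwrite('pics/w5.png',im[:,:,::-1])
E
```

```text
time_s: 9.4
tcp_pos: [0.5707, -0.0116, 0.0705]
ee_rot: [[-0.382, -0.924, -0.001], [-0.924, 0.382, -0.0], [0.0, 0.001, -1.0]]
wrist_force: [0.5, 0.3, -9.3]
gripper_width: 0.411
```

View pics/s5.png

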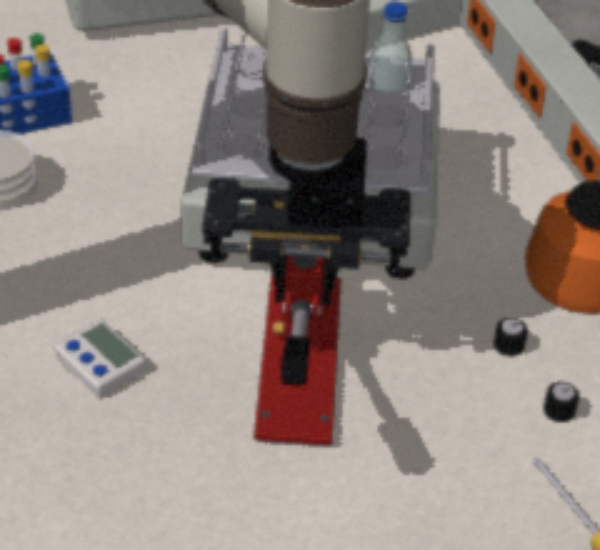

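View pics/t5.png

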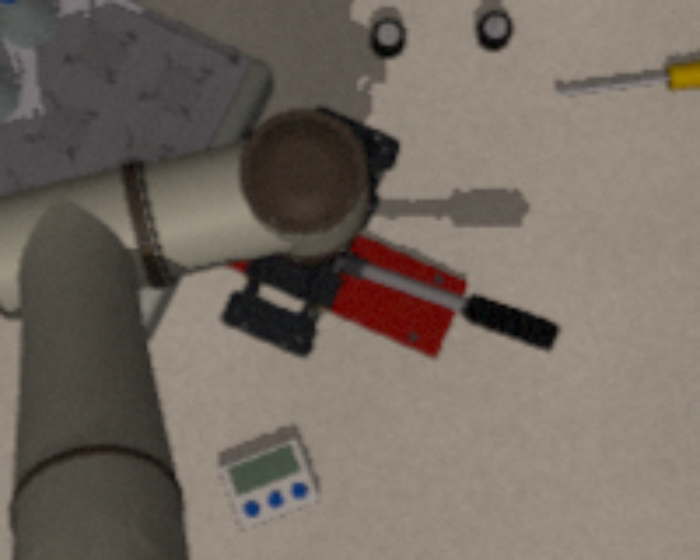

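```bash
python3 - <<'E'
from h import *
T=lambda x,y,z:atz('top',x/3.5+230-.4,y/3.5+160-.4,z)
S=lambda x,y,z:atz('side',x/2.5+210-.4,y/2.5+130-.4,z)
u=np.array([.382,.924,0]);L=np.array([.5966,.0545,0])
v=np.array([-.924,.382,0])
for n,a,b in [('top',T(465,278,.014),T(436,357,.014)),('side',S(255,438,.014),S(332,445,.014))]:
    e=(a-b);m=(a+b)/2;sad=m+.206*u;d=sad-L
    print(n,np.linalg.norm(e),np.degrees(np.arctan2(e[1],e[0])),'saddle',sad,'err along',d@u,'lat',d@v)
E
```

```text
top 0.07477183053269544 -19.04769785500387 saddle [0.60070052 0.05283192 0.014     ] err along 2.509265440521666e-05 lat -0.0044260862284004705
side 0.07204233815371847 155.8976367688904 saddle [0.59635584 0.04778819 0.014     ] err along -0.0062949852477030095 lat -0.00233830996265372
```

```bash
python3 -m inch '[{"fingers":2.5,"delta_pos":[-0.1,0.2,0],"spin":0},{"fingers":2.5,"delta_pos":[-0.1,0.2,0.2],"spin":0},{"fingers":2.5,"delta_pos":[-0.1,0.2,0.4],"spin":0},{"fingers":2.5,"delta_pos":[-0.1,0.2,0.45],"spin":0},{"fingers":2.5,"delta_pos":[-0.1,0.2,0.45],"spin":0},{"fingers":5,"delta_pos":[-0.1,0.2,0.45],"spin":0},{"fingers":7,"delta_pos":[-0.1,0.2,0.45],"spin":0},{"fingers":7,"delta_pos":[-0.1,0.2,0.45],"spin":0},{"fingers":7,"delta_pos":[-0.1,0.2,0.45],"spin":0},{"fingers":7,"delta_pos":[-0.1,0.2,0.45],"spin":0},{"fingers":7,"delta_pos":[-0.1,0.2,-2],"spin":0},{"fingers":7,"delta_pos":[-0.1,0.2,-5],"spin":0},{"fingers":7,"delta_pos":[-0.1,0.2,-9],"spin":0},{"fingers":7,"delta_pos":[-0.1,0.2,-13],"spin":0},{"fingers":7,"delta_pos":[-0.1,0.2,-15.5],"spin":0},{"fingers":7,"delta_pos":[-0.1,0.2,-15.5],"spin":0},{"fingers":7,"delta_pos":[-0.1,0.2,-15.5],"spin":0}]'
python3 - <<'E'
from h import *
s=sense();print(s['wrist_force'],s['tcp_pos'])
E
```

```text
time_s: 11.25
tcp_pos: [0.5694, -0.0096, 0.2259]
ee_rot: [[-0.382, -0.924, 0.001], [-0.924, 0.382, 0.001], [-0.001, -0.001, -1.0]]
wrist_force: [0.1, 0.6, -0.4]
gripper_width: 0.806
[ 0.09972751  0.58716202 -0.43362945] [ 0.56940296 -0.00962247  0.22590214]
```

```bash
python3 -m inch '[{"fingers":0,"delta_pos":[4,0,0],"spin":0},{"fingers":0,"delta_pos":[9,0,0],"spin":0},{"fingers":0,"delta_pos":[13.5,0,0],"spin":0},{"fingers":0,"delta_pos":[17,0,0],"spin":0},{"fingers":0,"delta_pos":[18,0,0],"spin":0},{"fingers":0,"delta_pos":[18,0,0],"spin":0},{"fingers":0,"delta_pos":[18,0,0],"spin":0},{"fingers":0,"delta_pos":[18,0,0],"spin":0}]'
python3 - <<'E'
from h import *
import cv2
im=capture('side');cv2.imwrite('pics/s6.png',cv2.resize(im[150:350,240:440,::-1],None,fx=3,fy=3,interpolation=cv2.INTER_CUBIC))
im=capture('top');cv2.imwrite('pics/t6.png',cv2.resize(im[160:300,250:410,::-1],None,fx=4,fy=4,interpolation=cv2.INTER_CUBIC))
s=sense()
c=get_calibration('wrist');im=capture('wrist');cv2.imwrite('pics/w6.png',im[:,:,::-1])
print(s['tcp_pos'],s['wrist_force'])
for t in ['side','top','wrist']:
  for k in ['lug','saddle','grip_end']:
    r=spot_point(t,k);print(t,k,[(np.array(q['location'])*[640,480],round(q['conf'],2)) for q in r[:1]])
E
```

```text
time_s: 12.05
tcp_pos: [0.5012, -0.175, 0.2251]
ee_rot: [[-0.381, -0.925, -0.001], [-0.925, 0.381, 0.0], [0.0, 0.001, -1.0]]
wrist_force: [-0.1, 0.6, -0.1]
gripper_width: 0.163
[ 0.5012668  -0.17505685  0.22531533] [-0.27364643  0.52089712  0.49107757]
side lug [(array([332.032, 232.08 ]), 0.65)]
side saddle []
side grip_end [(array([327.488, 275.184]), 0.62)]
top lug []
top saddle []
top grip_end []
wrist lug []
wrist saddle [(array([322.176, 249.6  ]), 0.3)]
wrist grip_end [(array([321.216, 248.688]), 0.69)]
```

View pics/s6.png

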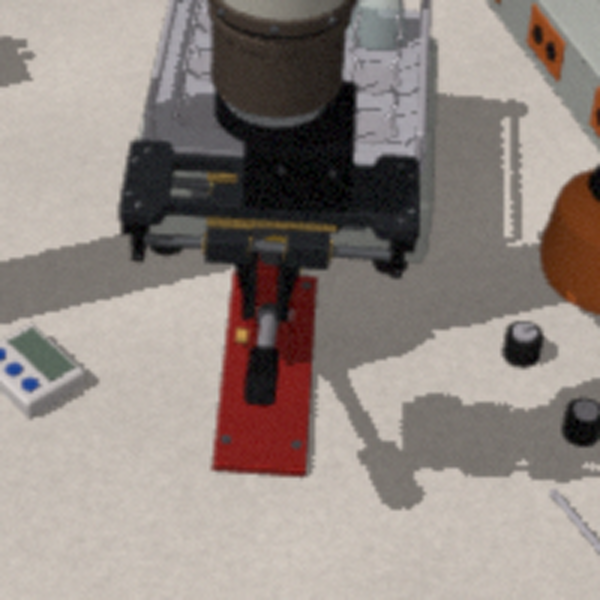

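View pics/t6.png

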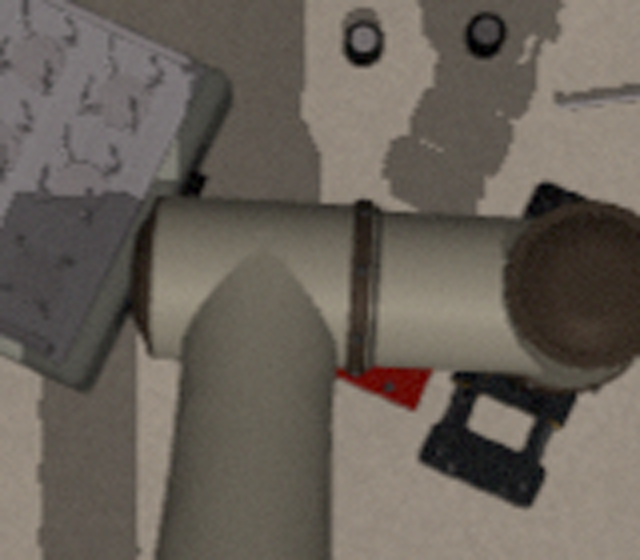

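View pics/w6.png

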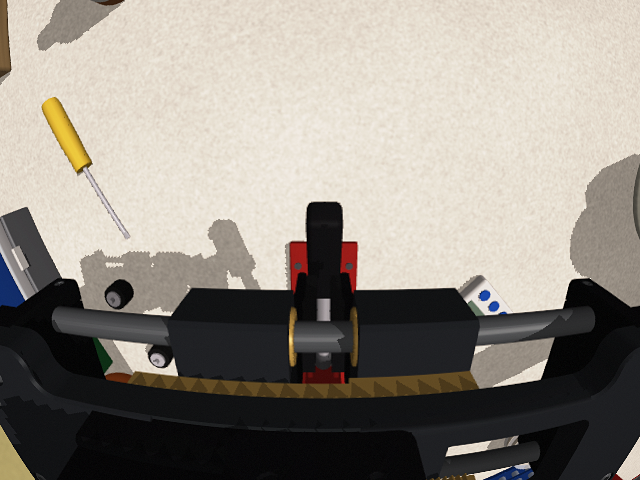

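```bash
python3 - <<'E'
from h import *
S=lambda x,y,z:atz('side',x/3+240-.35,y/3+150-.35,z)
u=np.array([.382,.924,0]);L=np.array([.5966,.0545,0]);v=np.array([-.924,.382,0])
a,b=S(213.5,468,.01),S(306,473,.01);e=b-a;m=(a+b)/2;d=m+.206*u-L
print(np.linalg.norm(e),np.degrees(np.arctan2(e[1],e[0])),'err along',d@u,'lat',d@v)
c=get_calibration('wrist');W=lambda x,y,z:atz('wrist',x,y,z,c)
a,b=W(290,242,.01),W(357,242,.01);e=b-a;m=(a+b)/2;d=m+.206*u-L
print(np.linalg.norm(e),np.degrees(np.arctan2(e[1],e[0])),'err along',d@u,'lat',d@v)
t=sense()['tcp_pos']
col=m+.136*u;print('col',col,'tcp behind col',(col-t)@u,'lat',(t-col)@v)
# grip top end: 206 from pin
P=col-u*(.03+.206*np.cos(.5));P[2]=.075+.206*np.sin(.5)+.0;print('pred grip end centre',proj('wrist',P,c), sense()['gripper_width'])
E
```

```text
0.0721361148490254 -21.336495179966512 err along -0.003857314534978994 lat -0.0005643624619736324
0.07172585631146115 157.48762679154552 err along -0.00030637437648523973 lat 0.001501738089128017
col [ 0.56835491 -0.00988934  0.01      ] tcp behind col 0.1793685687104095 lat -0.0010361477421312305
pred grip end centre [323.94786308 208.52310111] 0.005504594200751698
```

```bash
python3 -m inch '[{"fingers":0,"delta_pos":[0,0,3],"spin":0},{"fingers":0,"delta_pos":[0,0,5],"spin":0},{"fingers":0,"delta_pos":[0.2,0,5.6],"spin":0},{"fingers":0,"delta_pos":[0.5,0,6.4],"spin":0},{"fingers":0,"delta_pos":[0.8,0,7.2],"spin":0},{"fingers":0,"delta_pos":[1.1,0,8],"spin":0},{"fingers":0,"delta_pos":[1.3,0,8.8],"spin":0},{"fingers":0,"delta_pos":[1.5,0,9.6],"spin":0},{"fingers":0,"delta_pos":[1.7,0,10.4],"spin":0},{"fingers":0,"delta_pos":[1.8,0,11.2],"spin":0},{"fingers":0,"delta_pos":[1.9,0,12],"spin":0},{"fingers":0,"delta_pos":[2,0,12.8],"spin":0},{"fingers":0,"delta_pos":[2.1,0,13.6],"spin":0},{"fingers":0,"delta_pos":[2.1,0,14.2],"spin":0},{"fingers":0,"delta_pos":[2.1,0,14.8],"spin":0},{"fingers":0,"delta_pos":[2,0,15.3],"spin":0},{"fingers":0,"delta_pos":[2,0,15.5],"spin":0}]'
python3 - <<'E'
from h import *
import cv2
s=sense();print(s['tcp_pos'],s['wrist_force'])
im=capture('side');cv2.imwrite('pics/s7.png',cv2.resize(im[150:350,240:440,::-1],None,fx=3,fy=3,interpolation=cv2.INTER_CUBIC))
im=capture('wrist');cv2.imwrite('pics/w7.png',im[:,:,::-1])
E
```

```text
time_s: 14.35
tcp_pos: [0.4936, -0.1967, 0.0719]
ee_rot: [[-0.381, -0.924, 0.002], [-0.924, 0.381, -0.003], [0.002, -0.003, -1.0]]
wrist_force: [-3.5, -6.3, 7.4]
gripper_width: 0.005
[ 0.49364081 -0.19673211  0.07189632] [-3.50272594 -6.29672865  7.38842846]
```

View pics/s7.png

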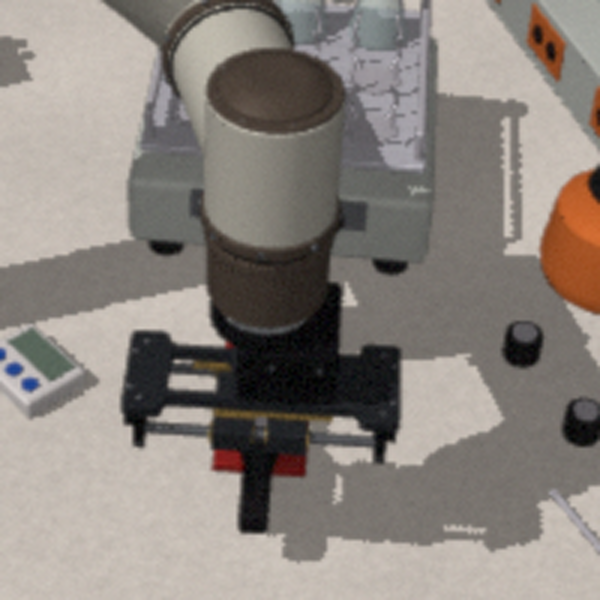

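View pics/w7.png

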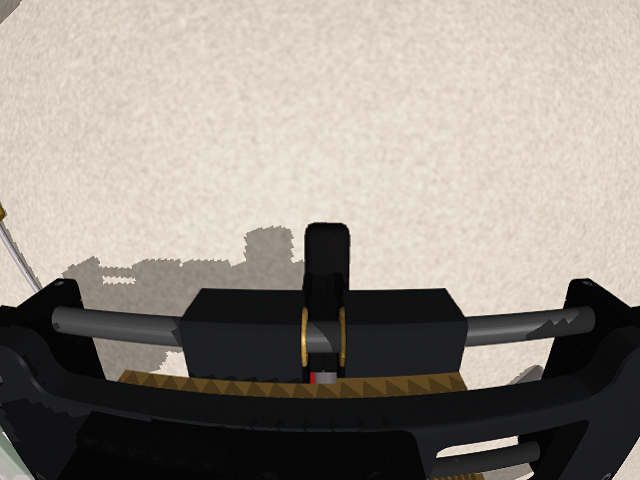

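```bash
python3 -m inch '[{"fingers":0,"delta_pos":[0.2,0,0.1],"spin":0},{"fingers":0,"delta_pos":[0.4,0,0.2],"spin":0},{"fingers":0,"delta_pos":[0.4,0,0.4],"spin":0},{"fingers":0,"delta_pos":[0.4,0,0.4],"spin":0}]'
```

```text
time_s: 14.85
tcp_pos: [0.4935, -0.1987, 0.0688]
ee_rot: [[-0.381, -0.924, 0.005], [-0.924, 0.381, -0.001], [-0.001, -0.005, -1.0]]
wrist_force: [-1.9, 3.7, 11.8]
gripper_width: 0.006
```

```bash
python3 -m inch '[{"fingers":0,"delta_pos":[-0.3,0,-3],"spin":0},{"fingers":0,"delta_pos":[-1.2,0,-7],"spin":0},{"fingers":0,"delta_pos":[-2.6,0,-11.3],"spin":0},{"fingers":0,"delta_pos":[-2.6,0,-11.3],"spin":0},{"fingers":0,"delta_pos":[-2.6,0,-11.3],"spin":0},{"fingers":0,"delta_pos":[-2.6,0,-11.3],"spin":0},{"fingers":0,"delta_pos":[-2.6,0,-11.3],"spin":0},{"fingers":0,"delta_pos":[-2.6,0,-11.3],"spin":0},{"fingers":0,"delta_pos":[-2.6,0,-11.3],"spin":0},{"fingers":0,"delta_pos":[-2.6,0,-11.3],"spin":0},{"fingers":0,"delta_pos":[-2.6,0,-11.3],"spin":0}]'
python3 -m inch '[{"fingers":0,"delta_pos":[0,0,1],"spin":0},{"fingers":0,"delta_pos":[0.4,0,2],"spin":0},{"fingers":0,"delta_pos":[0.8,0,2.9],"spin":0},{"fingers":0,"delta_pos":[1.2,0,3.8],"spin":0},{"fingers":0,"delta_pos":[1.5,0,4.7],"spin":0},{"fingers":0,"delta_pos":[1.8,0,5.5],"spin":0},{"fingers":0,"delta_pos":[2,0,6.3],"spin":0},{"fingers":0,"delta_pos":[2.2,0,7.1],"spin":0},{"fingers":0,"delta_pos":[2.4,0,7.9],"spin":0},{"fingers":0,"delta_pos":[2.5,0,8.7],"spin":0},{"fingers":0,"delta_pos":[2.6,0,9.5],"spin":0},{"fingers":0,"delta_pos":[2.6,0,10.2],"spin":0},{"fingers":0,"delta_pos":[2.6,0,10.8],"spin":0},{"fingers":0,"delta_pos":[2.6,0,11.2],"spin":0},{"fingers":0,"delta_pos":[2.6,0,11.4],"spin":0},{"fingers":0,"delta_pos":[2.6,0,11.4],"spin":0}]'
python3 - <<'E'
from h import *
import cv2
s=sense();print(s['tcp_pos'],s['wrist_force'])
im=capture('side');cv2.imwrite('pics/s8.png',cv2.resize(im[150:350,240:440,::-1],None,fx=3,fy=3,interpolation=cv2.INTER_CUBIC))
E
```

```text
time_s: 15.95
tcp_pos: [0.5015, -0.1743, 0.1794]
ee_rot: [[-0.382, -0.924, -0.0], [-0.924, 0.382, 0.0], [0.0, 0.0, -1.0]]
wrist_force: [-0.8, 0.2, -0.4]
gripper_width: 0.003
time_s: 17.55
tcp_pos: [0.493, -0.1976, 0.0683]
ee_rot: [[-0.381, -0.925, 0.003], [-0.925, 0.381, 0.0], [-0.001, -0.003, -1.0]]
wrist_force: [-4.0, 8.9, 22.1]
gripper_width: 0.01
[ 0.49295396 -0.19757998  0.06828037] [-4.02030315  8.85000686 22.14462223]
```

View pics/s8.png

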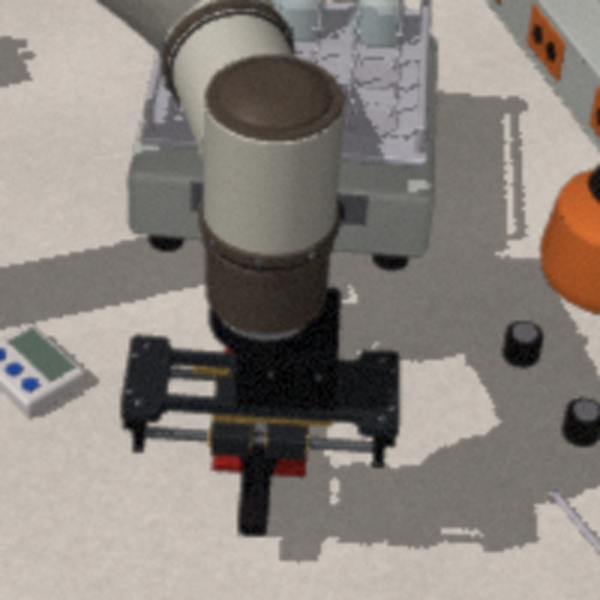

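```bash
python3 -m inch '[{"fingers":0,"delta_pos":[-0.3,0,-3],"spin":0},{"fingers":0,"delta_pos":[-1.2,0,-7],"spin":0},{"fingers":0,"delta_pos":[-2.6,0,-11.3],"spin":0},{"fingers":0,"delta_pos":[-2.6,0,-11.3],"spin":0},{"fingers":0,"delta_pos":[-2.6,0,-11.3],"spin":0},{"fingers":0,"delta_pos":[-2.6,0,-11.3],"spin":0},{"fingers":0,"delta_pos":[-2.6,0,-11.3],"spin":0},{"fingers":0,"delta_pos":[-2.6,0,-11.3],"spin":0},{"fingers":0,"delta_pos":[-2.6,0,-11.3],"spin":0},{"fingers":0,"delta_pos":[-2.6,0,-11.3],"spin":0},{"fingers":0,"delta_pos":[-2.6,0,-11.3],"spin":0}]'
python3 -m inch '[{"fingers":0,"delta_pos":[0,0,1],"spin":0},{"fingers":0,"delta_pos":[0.4,0,2],"spin":0},{"fingers":0,"delta_pos":[0.8,0,2.9],"spin":0},{"fingers":0,"delta_pos":[1.2,0,3.8],"spin":0},{"fingers":0,"delta_pos":[1.5,0,4.7],"spin":0},{"fingers":0,"delta_pos":[1.8,0,5.5],"spin":0},{"fingers":0,"delta_pos":[1.9,0,6.3],"spin":0},{"fingers":0,"delta_pos":[2.1,0,7.1],"spin":0},{"fingers":0,"delta_pos":[2.2,0,7.9],"spin":0},{"fingers":0,"delta_pos":[2.3,0,8.7],"spin":0},{"fingers":0,"delta_pos":[2.3,0,9.5],"spin":0},{"fingers":0,"delta_pos":[2.3,0,10.2],"spin":0},{"fingers":0,"delta_pos":[2.3,0,10.8],"spin":0},{"fingers":0,"delta_pos":[2.3,0,11.1],"spin":0},{"fingers":0,"delta_pos":[2.3,0,11.3],"spin":0},{"fingers":0,"delta_pos":[2.3,0,11.3],"spin":0}]'
python3 - <<'E'
from h import *
import cv2
s=sense();print(s['tcp_pos'],s['wrist_force'])
im=capture('side');cv2.imwrite('pics/s9f.png',im[:,:,::-1]);cv2.imwrite('pics/s9.png',cv2.resize(im[150:350,240:440,::-1],None,fx=3,fy=3,interpolation=cv2.INTER_CUBIC))
for t in ['foot_left','foot_right','lug','saddle','rear']:
    r=spot_point('side',t);print(t,[(np.array(q['location'])*[640,480],round(q['conf'],2)) for q in r[:2]])
im=capture('top');cv2.imwrite('pics/t9.png',cv2.resize(im[130:320,180:420,::-1],None,fx=3.2,fy=3.2,interpolation=cv2.INTER_CUBIC))
E
```

```text
time_s: 18.7
tcp_pos: [0.5015, -0.1743, 0.1784]
ee_rot: [[-0.382, -0.924, -0.0], [-0.924, 0.382, 0.0], [0.0, 0.0, -1.0]]
wrist_force: [-0.5, 0.7, 1.2]
gripper_width: 0.003
time_s: 20.3
tcp_pos: [0.4935, -0.1974, 0.0685]
ee_rot: [[-0.38, -0.925, 0.002], [-0.925, 0.38, -0.003], [0.003, -0.003, -1.0]]
wrist_force: [-4.8, -4.7, 19.1]
gripper_width: 0.007
[ 0.49350681 -0.19743077  0.0685394 ] [-4.79059487 -4.7314973  19.12064387]
foot_left [(array([294.784, 228.384]), 0.75), (array([200.   , 179.184]), 0.39)]
foot_right [(array([365.504, 237.12 ]), 0.61)]
lug [(array([207.168, 207.408]), 0.7)]
saddle []
rear []
```

View pics/s9.png

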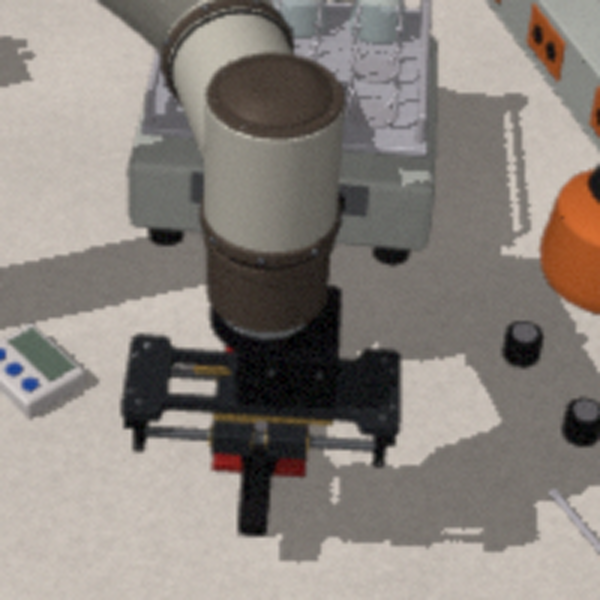

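View pics/t9.png

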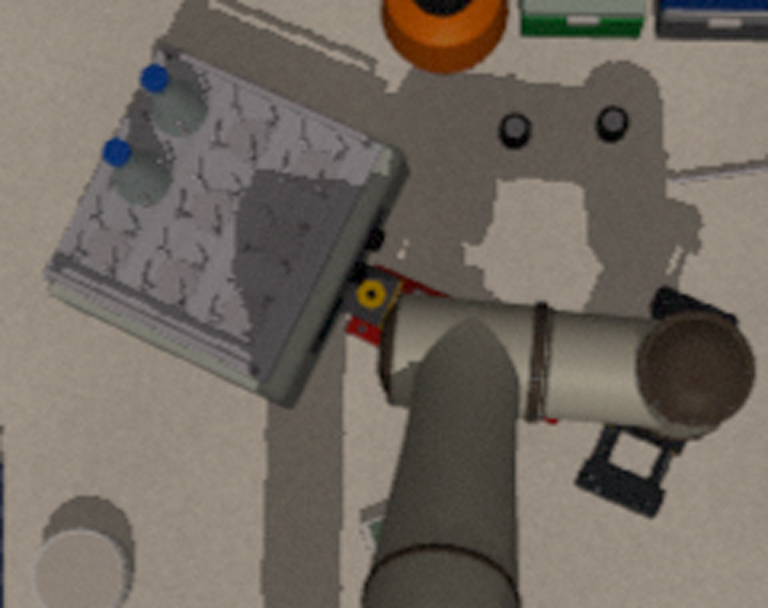

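```bash
python3 - <<'E'
from h import *
import cv2
I={n:cv2.imread(f'pics/s{n}.png',0) for n in (7,8,9)}
u=np.array([.382,.924,0]);v=np.array([-.924,.382,0]);L=np.array([.5966,.0545,0])
for nm,(x0,y0,x1,y1),lat in [('L',(140,215,190,262),.10),('R',(365,235,420,280),-.10)]:
    t=I[7][y0:y1,x0:x1].astype(np.float32)
    for n in (8,9):
        w=I[n][y0-25:y1+10,x0-10:x1+10].astype(np.float32)
        r=cv2.matchTemplate(w,t,cv2.TM_CCOEFF_NORMED);_,m,_,l=cv2.minMaxLoc(r)
        P=L+u*.04+v*lat;a=proj('side',P);b=proj('side',P+[0,0,.01])
        print(nm,n,m,'dpx',(l[0]-10)/3,(l[1]-25)/3,'per 10mm',b-a)
P=None
# lug spot now, top
x,y=371/3.2+180-.35,294/3.2+130-.35
for z in (.057,.074):
    q=atz('top',x,y,z);d=q-L;print(z,q,d@u,d@v)
for n in (7,9):
    pass
E
```

```text
L 8 0.9792994260787964 dpx 0.0 -1.3333333333333333 per 10mm [-0.01542832 -2.7895685 ]
L 9 0.9231663942337036 dpx 0.3333333333333333 -3.6666666666666665 per 10mm [-0.01542832 -2.7895685 ]
R 8 0.9848070740699768 dpx 0.0 -1.3333333333333333 per 10mm [ 0.30592929 -2.78349392]
R 9 0.9688202142715454 dpx 0.3333333333333333 -3.6666666666666665 per 10mm [ 0.30592929 -2.78349392]
0.057 [0.60044904 0.05611477 0.057     ] 0.0029623827402504815 -0.002939671452889882
0.074 [0.59768537 0.05491536 0.074     ] 0.0007984021228945318 -0.0008442104621212603
```

```bash
python3 -m inch '[{"fingers":0,"delta_pos":[0.1,0,0],"spin":0},{"fingers":0,"delta_pos":[0.1,0,0],"spin":0},{"fingers":0,"delta_pos":[0.1,0,0],"spin":0},{"fingers":0,"delta_pos":[0.1,0,0],"spin":0},{"fingers":0,"delta_pos":[0.1,0,0],"spin":0},{"fingers":0,"delta_pos":[0.1,0,0],"spin":0}]'
python3 - <<'E'
from h import *
import cv2
im=capture('side');cv2.imwrite('pics/s10.png',cv2.resize(im[150:350,240:440,::-1],None,fx=3,fy=3,interpolation=cv2.INTER_CUBIC))
a=cv2.imread('pics/s9.png',0).astype(float);b=cv2.imread('pics/s10.png',0).astype(float)
print(np.abs(a-b)[215:280,140:420].mean(),np.abs(a-b)[0:60,420:].mean())
c=get_calibration('wrist');im=capture('wrist');cv2.imwrite('pics/w10.png',im[:,:,::-1])
E
```

```text
time_s: 21.25
tcp_pos: [0.4935, -0.1976, 0.0685]
ee_rot: [[-0.38, -0.925, 0.003], [-0.925, 0.38, -0.002], [0.001, -0.004, -1.0]]
wrist_force: [-4.8, -0.8, 18.2]
gripper_width: 0.006
2.53521978021978 1.487037037037037
```

View pics/w10.png

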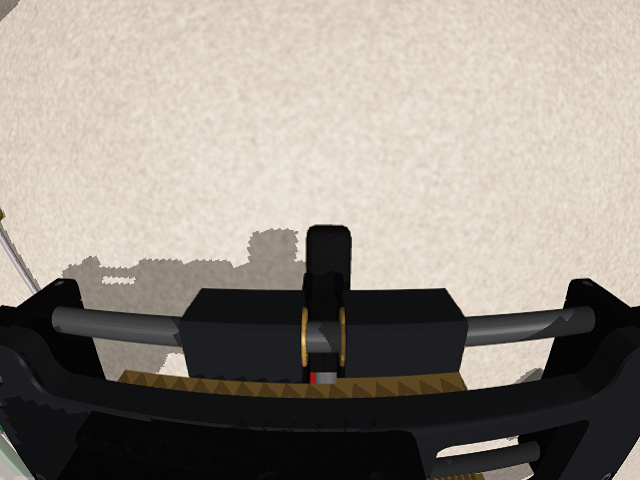

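The wrist picture shows the shut fingers pressing on the black grip (about column 328, row 285). The force is steady at 18 N and the handle is at its stop. Handing in.

```bash
python3 -c "
from station import *
print(finish_job())"
```

```text
the job is handed in; nothing more can be done
None
```

The jack is under the yellow-marked lug and both front feet of the shaker are clear of the bench. The handle is down with the arm pressing on it. I handed the job in at about 21 s; no verdict came back.

**What I did:** I gripped the jack by its column, carried it over, set it flat with the saddle under the lug and let go. Three full handle strokes with the shut fingers did the lifting.

**Last checks:**
- **Foot height:** side-picture matching gave about 13 mm rise for both front feet, in line with a saddle rise of about 30 mm. That is a little over your 1 cm but inside the 7 to 25 mm range.
- **Handle:** the fingers press down with a steady 18 N, and the tip is at 68.5 mm, where it should be with the handle at its stop (about 69 mm). I did not measure the handle angle itself.
- **Saddle position:** the saddle was within about 4 mm of the lug when I let go of the jack; two views differed by 3.5 mm along the jack. I did not measure it again after lifting. In the later side pictures the jack's rear edge had not moved, and the lug mark was within about 1 mm of where it started.
- **Sideways push on the handle:** this reached about 10 N during the strokes and was about 5 N when I handed in.
- **Other objects:** in the last overview pictures the items in view looked unmoved. I did not measure them one by one.

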